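# Mount the embroidery hoop in its quick coupler

## Task

Mount the embroidery hoop on its table stand: draw the coupler's brass sleeve back (down) until it stays back by itself and let go of it, then take the hoop from its pine rest by its wooden head and push its plug down into the coupler's mouth until it is fully home and the sleeve springs up again and locks it. Ease the plug in gently, feeling for the seat, as it sits at a different depth each time and must not be forced; leave the bead organiser, the tea glass holder and the bodkin case where they are, and leave the hoop standing locked in the stand, let go of.

Things in the scene. Friction and masses are not known exactly. Their poses are not given: they have to be found in the camera images.
- stand: Fixed hoop stand: round dark wooden foot 120 mm across, 18 mm high; steel collar 48 mm across up to 24 mm; then an upright steel tube, 26 mm outside, 18 mm bore, open mouth up at 100 mm. Origin: centre of the foot's underside, z up. Carries the sleeve and the lock inside the tube; with the sleeve forward its jaws close the bore to plugs. Back, they squeeze a plug.
- mouth (a point): Centre of the coupler's open mouth at the tube's top rim, 100 mm above the table; the 18 mm bore runs straight down from it.
- sleeve_grip (a point): Point on the tube's axis at the height to grip the forward sleeve, fixed to the stand, 66 mm above the table, 34 mm below the mouth. The sleeve is a smooth brass ring 38 mm across and 34 mm high around the tube; lock and sleeve are screwed on to a different height each time: the forward sleeve's top edge is 12 to 28 mm below the mouth.
- sleeve (a joint): Travel of the brass sleeve, m: 0 = forward (up, where its spring holds it), grows as it is drawn down, end stop 0.014. Spring 3 to 5 N, damped (draw it slowly). Drawn past about 0.011 with the tube empty, the lock catches: let go, it stays back at about 0.006 until a plug is pushed home, then springs up to about 0 within 0.5 s.
- hoop: Embroidery hoop unit, 0.17 kg, loose, starts upright in the pine rest. Origin: on the plug axis at the underside of the brass flange (34 mm across, 4 mm thick); z up. Above the flange a wooden head 24 x 24 mm, up to 54 mm; grip its +y and -y faces. Along +x an arm with nested hoops 100 mm across, centre 87 mm out, 6 to 19 mm above the origin. Below, a steel plug.
- plug_tip (a point): Tip of the steel plug, 52 mm below the hoop's origin. Plug 16 mm across, last 4 mm tapering to 12 mm. It meets the lock's sprung pad 8 to 24 mm below the mouth; pushing on takes 3 to 10 N. Home, the sleeve springing up, with the tip 29 to 46 mm below the mouth: this depth differs every time, is not reported and must be felt; 1 to 2 mm further is a hard stop.
- head_grip (a point): Point on the axis of the wooden head at a good height to grip it, 34 mm above the underside of the flange and 20 mm below the top of the head.
- rest: Pine block 64 x 64 x 60 mm fixed to the table with a blind hole, about 23 mm wide and 55 mm deep, in which the hoop's plug hangs, the flange lying on the block's top. Origin: centre of its underside.
- organiser: Stacked bead organiser, translucent purple plastic, three layers, 70 x 140 x 54 mm, loose. Origin: centre of its underside. Leave alone.
- tea_holder: Ceramic tea glass holder, blue, 68 mm across, glass top at 70 mm, small handle on its -x side reaching 56 mm from the axis, loose. Origin: centre of its underside. Leave alone.
- bodkin_case: Flat clear-lidded case with a steel bodkin in it, 100 x 22 x 14 mm, long along its own x, loose. Origin: centre of its underside. Leave alone.
Things that resemble listed ones, but are neither listed nor needed, are in the scene too. Leave any red or turquoise look-alike of the stand alone.

How it is judged:
On the way, in this order (a step that is already met when the one before it is completed fails the run):
1. the sleeve stays drawn back by itself, untouched by the robot (value of joint sleeve above 0.0045 m and contact force between each of the fingers, the arm and stand below 0.1 N), for 0.2 s.
2. the plug is in the coupler below the jaws and the sleeve has sprung forward (value of joint sleeve below 0.0025 m and z of plug_tip in the frame of mouth below -0.0285 m and horizontal distance between plug_tip and mouth below 0.004 m), for 0.1 s.
At the end, for the whole second after the job is handed in: The plug tip is more than 28.5 mm below the coupler's mouth and within 4 mm of its axis, the sleeve is forward (under 2.5 mm of travel), the hoop is upright within 0.12 rad and at rest; organiser, tea glass holder and bodkin case are within 20 mm of where they began, not tipped (all of step 2 and angle between hoop's own z axis and vertical below 0.12 rad and linear speed of hoop below 0.02 m/s and angular speed of hoop below 0.2 rad/s); the robot touches nothing.
It fails at once if the plug is forced: contact forces between the hoop unit and the stand pass 28 N in all, the jaws' side squeeze of about 10 N while the plug slides in included (contact force between hoop and stand above 28 N).
It fails at once if a bystander is moved more than 20 mm or tipped (distance of any of organiser, tea_holder, bodkin_case from where it was at the start of the episode above 0.02 m or angle between any of tea_holder, organiser's own z axis and vertical above 0.3 rad).
It also fails if it takes over 70 s, if anything falls off the work surface, if the arm or the gripper's body presses on something with over 40 N, if the wrist force passes 120 N, or if a joint passes its speed limit or range.

## Robot

A 6-joint arm with a two-finger parallel gripper is mounted at the origin on the work surface. World frame = base frame: x ahead of the robot, y to its left, z up, the work surface at z = 0. Lengths are in m, angles in rad, forces in N, time in s.
With the tool pointing down it reaches from about 0.425 to 0.95 m from the base axis. Payload 14.7 kg.
Tool frame: the origin (TCP) lies between the finger pads; the fingertips stand 11 mm ahead of it and the grasp point (between the pads) lies 8 mm behind it; z points along the fingers, y is the line along which they close (so a half turn about z gives the same grasp; the last joint's range is limited). The gripper opens to 85 mm and grips with 20 to 120 N. Pads are 22 mm wide; open, the fingers measure 114 mm over their backs; the gripper's body (76 mm by 85 mm) begins 54 mm behind the grasp point. The pads swing forward as they close: fully open they stand 13 mm farther back than shut.
Start: joints at [1.246, 0.48, 1.596, -0, 1.065, -0.047], TCP at [0.178, 0.625, 0.242] pointing down, gripper open.
Joint ranges: [-2.75, 2.75], [-0.82, 2.05], [0.23, 2.67], [-1.56, 4.7], [0.09, 2.69], [-2.92, 2.92]. Speed limits (rad/s): [1.89, 1.89, 2.39, 3.01, 3.01, 3.01].

## Interface

Orientations are given as a 3x3 rotation matrix whose columns are the frame's x, y, z axes.
In Python, from bench import env, get_image, hand_in gives the robot as it stands. The module is installed in compiled form; this text tells all that it offers.
- The arm moves only by the shell command python3 -m pendant 'ROWS' [FORCE]. ROWS is JSON, a list of rows, each an object of numbers: "hand": the opening, from 0 (shut) to 1 (fully open); "tx", "ty", "tz": the shift along the tool's x, y, z each as a share of 0.08 m, from -1 to 1; "yaw": the turn about the tool's z as a share of pi rad, from -1 to 1. In form: [{"hand": .., "tx": .., "ty": .., "tz": .., "yaw": ..}, ...]. A call has 1 to 5 rows; each row is the pose to reach, as a shift and turn from the pose commanded when the call began, along the tool's axes at that moment, turning the shorter way round; what a row does not reach only later rows make up. A row lasts 1/8 s, in which the tool goes at most 62.5 mm and 10.7 degrees, less where a joint would pass 70% of its speed; a pose out of reach is approached as far as the arm can. A call with a number of a shift or a turn outside -1 to 1 is refused whole. A call with a gripper value outside its range is refused whole. The fingers move at their own pace and stop on an object; FORCE is the grip in N (left out, the last holds). Time passes only in rows, so rows that repeat a pose let the fingers close. It gives the time, the measured TCP pose, the force, the opening and the grip force at its end, in the units of the state.
- env.get_state(): the state, without advancing time (a new reading comes with each control period).
- get_image(name): name is "side" or "top"; returns a dict with "pixels" (420x560x3 uint8, red, green, blue), "range_z" (420x560 float32, m along the optical axis (not along the pixel's ray), 0 where there is no reading), "camera_matrix" (3x3 intrinsics, pixels), "extrinsics" (4x4, takes a point from world to camera coordinates). Camera axes: x right, y down, z forward; pixel columns grow to the right and rows downward; lengths in m; the calibration is good to about 2 mm. A picture is of the moment at which its call begins.
- hand_in(): hands the job in; it is judged then, once.
The state is a dict: "t": time; "q": joint angles; "joint_velocities": joint speeds; "tau": joint torques, N m; "eef_pos": TCP position; "eef_rot": TCP orientation; "ft_force": force on the tool from outside, world axes, zero at the start; "wrist_torque": the same for the moment, N m; "width": finger opening in m; "grasp_force": force on a finger pad.
Only numpy, scipy, OpenCV 4.12 (cv2) and the standard library are available. Lean on these libraries where they do the work, as an engineer would, in place of code of your own. Each camera call takes 0.05 s, during which the arm holds its last target. There are 200 camera calls.

## Working session

There is one attempt and no reset: what is moved stays moved. The work goes in short steps, Python scripts to look and compute and a shell command to move; the robot and the scene stay as the last step left them, time stands still between calls to the robot, and variables do not carry over. Pictures are saved under pics/ and viewed, at most 10 in all, crops included, and the job is handed in when it is done.

```bash
mkdir -p pics; cat > h.py <<'E'
import numpy as np, cv2
from bench import env, get_image
def snap(n):
    g=get_image(n); np.savez(f'{n}.npz',**g); return g
def pts(g):
    K=np.array(g['camera_matrix']);E=np.array(g['extrinsics']);Z=g['range_z']
    v,u=np.mgrid[:Z.shape[0],:Z.shape[1]]
    c=np.stack([(u-K[0,2])/K[0,0]*Z,(v-K[1,2])/K[1,1]*Z,Z],-1)
    return (c-E[:3,3])@E[:3,:3]
E
python3 - <<'E'
from h import *
print(env.get_state())
for n in('top','side'):
    g=snap(n); cv2.imwrite(f'pics/{n}0.png',g['pixels'][...,::-1]); print(n,g['camera_matrix'],g['extrinsics'])
E
```

```text
{'t': 0.0, 'q': array([ 1.24640584e+00,  4.80838151e-01,  1.59686354e+00,  1.59904670e-05,
        1.06513004e+00, -4.65927043e-02]), 'joint_velocities': array([-0.00051861,  0.00156755, -0.00020208, -0.00149602, -0.00155347,
        0.00085924]), 'tau': array([ 2.41266403e-03, -9.50615788e+01, -4.30214810e+01,  8.98748544e-05,
        1.16190649e-02, -1.57575380e-05]), 'eef_pos': array([0.1780961 , 0.6247039 , 0.24167215]), 'eef_rot': array([[-9.61659560e-01,  2.74245736e-01, -4.08192524e-04],
       [ 2.74246030e-01,  9.61658851e-01, -1.16999563e-03],
       [ 7.16756425e-05, -1.23708266e-03, -9.99999232e-01]]), 'ft_force': array([-0.5217416 , -0.67790939, -0.70778054]), 'wrist_torque': array([-0.01357631, -0.07342782,  0.0178215 ]), 'grasp_force': 0.0, 'width': 0.08515936114764124}
top [[386.30901256   0.         280.73512832]
 [  0.         386.30901256 214.09083214]
 [  0.           0.           1.        ]] [[ 2.28158872e-04 -9.99950576e-01  9.93950910e-03  9.62983656e-02]
 [-9.98962945e-01 -6.80457143e-04 -4.55255132e-02  6.10318649e-01]
 [ 4.55300266e-02 -9.91881423e-03 -9.98913727e-01  9.16242144e-01]
 [ 0.00000000e+00  0.00000000e+00  0.00000000e+00  1.00000000e+00]]
side [[388.20240338   0.         282.03014301]
 [  0.         388.20240338 204.46289842]
 [  0.           0.           1.        ]] [[-0.98230763 -0.18715087 -0.0068017   0.59006655]
 [-0.1376502   0.74616435 -0.65137638  0.08772489]
 [ 0.12698085 -0.63891573 -0.75872429  0.9157827 ]
 [ 0.          0.          0.          1.        ]]
```

View pics/top0.png

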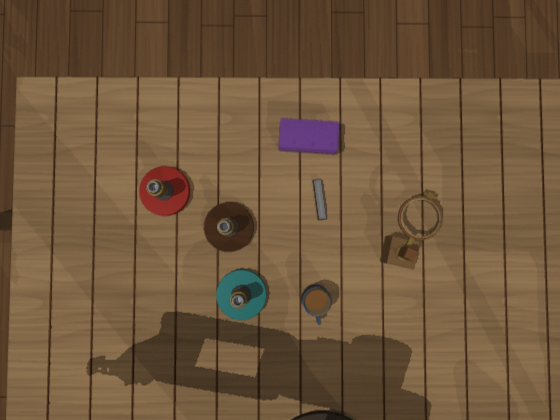

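View pics/side0.png

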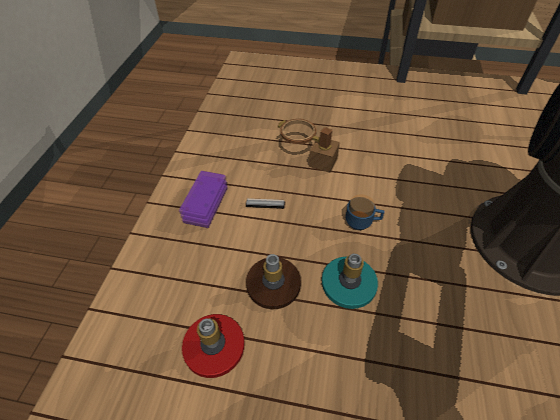

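Top view: three stand-like things are visible. Their tubes are at red (155,187), dark brown (227,227) and turquoise (239,298). The brown one has the dark wooden foot described, so it is the stand. The hoop and rest are at (403,250), the tea holder at (317,300), the bodkin case at (320,199) and the organiser at (309,136). I'll measure, and confirm with an enlarged crop.

```bash
python3 - <<'E'
from h import *
d={n:dict(np.load(n+'.npz')) for n in('top','side')}
P={n:pts(d[n]) for n in d}
def near(c,r,lo,hi,n):
    p=P[n].reshape(-1,3);ok=(d[n]['range_z'].ravel()>0)&(np.hypot(*(p[:,:2]-c).T)<r)&(p[:,2]>lo)&(p[:,2]<hi);return p[ok],d[n]['pixels'].reshape(-1,3)[ok]
print('px stand',P['top'][226,229],P['top'][250,403],P['side'][270,273],P['side'][135,325])
c0=P['top'][243,215][:2]
for n in d:
    f,_=near(P['top'][226,207][:2]-[0,.06],.08,.010,.022,n)
    (a,b),r=cv2.minEnclosingCircle((f[:,:2]*1000).astype(np.float32)); print(n,'foot',a,b,r,len(f))
    fc=np.array([a,b])/1000
    t,_=near(fc,.03,.09,.108,n); print(' rim',len(t),t[:,2].max(),(t[:,:2].min(0)+t[:,:2].max(0))/2,np.ptp(t[:,:2],0))
    for lo in np.arange(.024,.104,.004):
        s,c=near(fc,.035,lo,lo+.004,n)
        if len(s): print('  z%.3f'%lo,len(s),'r<=%.4f'%np.hypot(*(s[:,:2]-fc).T).max(),c.mean(0).astype(int))
    h,_=near(P['top'][250,403][:2],.06,.095,.13,n)
    print(' head',len(h),h.mean(0),h[:,2].max()); 
    k,_=near(P['top'][250,403][:2],.06,.055,.063,n); print(' rest top',cv2.minAreaRect((k[:,:2]*1000).astype(np.float32)))
    k=h[h[:,2]>h[:,2].max()-.006]; print(' headtop',cv2.minAreaRect((k[:,:2]*1000).astype(np.float32)),len(k))
    q,_=near(P['top'][218,420][:2],.09,.062,.085,n)
    (a,b),r=cv2.minEnclosingCircle((q[:,:2]*1000).astype(np.float32)); print(' hoopring',a,b,r)
T=cv2.resize(d['top']['pixels'][185:275,190:280],None,fx=4,fy=4);S=cv2.resize(d['side']['pixels'][235:325,225:315],None,fx=4,fy=4);
H=cv2.resize(d['top']['pixels'][185:275,375:465],None,fx=4,fy=4)
cv2.imwrite('pics/crop.png',cv2.resize(np.hstack([T,S,H]),(798,266))[...,::-1])
E
```

```text
px stand [0.58035124 0.21038472 0.09706571] [ 0.52784571 -0.17123939  0.09347145] [0.57413405 0.23347322 0.07868663] [ 0.51869658 -0.17047958  0.10704744]
top foot 579.47265625 222.51678466796875 59.95305633544922 1630
 rim 67 0.1035628472944394 [0.57925108 0.22218806] [0.023989   0.02400436]
  z0.024 43 r<=0.0235 [53 47 41]
  z0.028 2 r<=0.0222 [44 39 35]
  z0.044 5 r<=0.0189 [62 52 34]
  z0.048 3 r<=0.0188 [50 40 25]
  z0.052 6 r<=0.0185 [56 46 30]
  z0.056 4 r<=0.0191 [63 54 40]
  z0.060 7 r<=0.0186 [65 55 40]
  z0.064 4 r<=0.0187 [64 56 45]
  z0.068 27 r<=0.0186 [74 70 64]
  z0.072 57 r<=0.0191 [88 74 50]
  z0.076 51 r<=0.0188 [92 78 49]
  z0.080 2 r<=0.0127 [62 61 59]
  z0.084 2 r<=0.0089 [57 54 52]
  z0.088 7 r<=0.0126 [69 68 66]
  z0.092 4 r<=0.0125 [84 80 74]
  z0.096 40 r<=0.0128 [107 106 102]
  z0.100 19 r<=0.0127 [108 108 103]
 head 159 [ 0.5201949  -0.17808007  0.11140082] 0.11815634029945099
 rest top ((519.5419921875, -181.2526092529297), (65.67620086669922, 63.657405853271484), 77.45524597167969)
 headtop ((519.95947265625, -180.3594512939453), (24.036670684814453, 23.
[... 507 characters left out ...]
3 33]
  z0.064 17 r<=0.0188 [84 67 37]
  z0.068 27 r<=0.0193 [80 64 36]
  z0.072 51 r<=0.0196 [98 82 52]
  z0.076 69 r<=0.0187 [107  92  62]
  z0.080 21 r<=0.0129 [77 77 75]
  z0.084 21 r<=0.0128 [78 78 75]
  z0.088 22 r<=0.0138 [78 79 78]
  z0.092 21 r<=0.0126 [76 77 76]
  z0.096 43 r<=0.0131 [ 98 100  98]
  z0.100 34 r<=0.0128 [117 118 115]
 head 116 [ 0.51637537 -0.17652123  0.10867032] 0.11716424770879953
 rest top ((516.695556640625, -181.56277465820312), (67.16515350341797, 64.03087615966797), 77.29593658447266)
 headtop ((516.6860961914062, -181.4369354248047), (24.992643356323242, 21.366859436035156), 62.01199722290039) 58
 hoopring 593.0443115234375 -212.92724609375 65.2734146118164
```

View pics/crop.png

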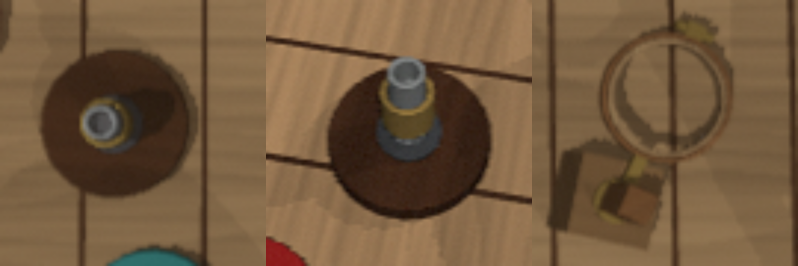

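The crop confirms it: plain dark wooden foot, steel tube and brass sleeve. The stand is at about (0.578, 0.222), with the sleeve's top edge at z≈0.079. The hoop head is at about (0.518, -0.181), with its arm pointing about -27° from x. First I'll go above the stand.

```bash
R='s'
python3 -m pendant '[{"hand":1,"tx":-0.88,"ty":-0.5},{"hand":1,"tx":-0.88,"ty":-0.5},{"hand":1,"tx":-0.88,"ty":-0.5}]' 60
python3 -m pendant '[{"hand":1,"tx":-0.88,"ty":-0.5},{"hand":1,"tx":-0.88,"ty":-0.5},{"hand":1,"tx":-0.88,"ty":-0.5}]' >/dev/null
python3 -m pendant '[{"hand":1,"tx":-0.88,"ty":-0.5},{"hand":1,"tx":-0.88,"ty":-0.5},{"hand":1,"tx":-0.88,"ty":-0.5}]' >/dev/null
python3 -m pendant '[{"hand":1,"tx":-0.88,"ty":-0.5},{"hand":1,"tx":-0.88,"ty":-0.5},{"hand":1,"tx":-0.88,"ty":-0.5}]' >/dev/null
python3 -m pendant '[{"hand":1,"tx":-0.88,"ty":-0.5},{"hand":1,"tx":-0.88,"ty":-0.5},{"hand":1,"tx":-0.88,"ty":-0.5}]' >/dev/null
python3 -m pendant '[{"hand":1,"tx":-0.88,"ty":-0.5},{"hand":1,"tx":-0.88,"ty":-0.5},{"hand":1,"tx":-0.88,"ty":-0.5}]' 
python3 - <<'E'
from h import *
s=env.get_state();R=s['eef_rot'];print(R,(R.T@(np.array([.5782,.2222,.058])-s['eef_pos']))/.08)
d=dict(np.load('top.npz'));p=pts(d).reshape(-1,3)
hc=np.array([.5183,-.181])
for n in('top','side'):
    d=dict(np.load(n+'.npz'));p=pts(d).reshape(-1,3)
    q=p[(d['range_z'].ravel()>0)&(p[:,2]>.062)&(p[:,2]<.085)&(np.hypot(*(p[:,:2]-[.596,-.22]).T)<.07)&(np.hypot(*(p[:,:2]-hc).T)>.045)][:,:2]
    c=np.array([.596,-.22])
    from scipy.optimize import least_squares
    r=least_squares(lambda v:np.hypot(*(q-v[:2]).T)-v[2],[*c,.047],loss='soft_l1',f_scale=.002).x
    print(n,r)
    # other obstacles
for nm,(v,u) in dict(tea=(300,317),turq=(298,239),red=(187,155),bod=(199,320),org=(136,309)).items():
    print(nm,pts(dict(np.load('top.npz')))[v,u])
E
```

```text
[[-9.61672453e-01  2.74200664e-01 -2.99521106e-04]
 [ 2.74200828e-01  9.61671904e-01 -1.02672057e-03]
 [ 6.51357054e-06 -1.06949782e-03 -9.99999428e-01]] [-6.18891107 -3.46544893  2.30035362]
top [ 0.60033812 -0.21519633  0.04565805]
side [ 0.59698919 -0.21464745  0.04562542]
tea [0.41591319 0.01631612 0.07421488]
turq [0.42227101 0.18902089 0.0841456 ]
red [0.66709047 0.37667049 0.08466476]
bod [0.64670255 0.00194525 0.01451415]
org [0.79034869 0.03125893 0.05332146]schema error: expected keys hand, tx, ty, tz, yaw
schema error: expected keys hand, tx, ty, tz, yaw
schema error: expected keys hand, tx, ty, tz, yaw
schema error: expected keys hand, tx, ty, tz, yaw
schema error: expected keys hand, tx, ty, tz, yaw
schema error: expected keys hand, tx, ty, tz, yaw
```

```bash
python3 -m pendant '[{"hand":1,"tx":-0.88,"ty":-0.5,"tz":0,"yaw":0},{"hand":1,"tx":-0.88,"ty":-0.5,"tz":0,"yaw":0},{"hand":1,"tx":-0.88,"ty":-0.5,"tz":0,"yaw":0}]' 60
python3 -m pendant '[{"hand":1,"tx":-0.88,"ty":-0.5,"tz":0,"yaw":0},{"hand":1,"tx":-0.88,"ty":-0.5,"tz":0,"yaw":0},{"hand":1,"tx":-0.88,"ty":-0.5,"tz":0,"yaw":0}]' >/dev/null
python3 -m pendant '[{"hand":1,"tx":-0.88,"ty":-0.5,"tz":0,"yaw":0},{"hand":1,"tx":-0.88,"ty":-0.5,"tz":0,"yaw":0},{"hand":1,"tx":-0.88,"ty":-0.5,"tz":0,"yaw":0}]' >/dev/null
python3 -m pendant '[{"hand":1,"tx":-0.88,"ty":-0.5,"tz":0,"yaw":0},{"hand":1,"tx":-0.88,"ty":-0.5,"tz":0,"yaw":0},{"hand":1,"tx":-0.88,"ty":-0.5,"tz":0,"yaw":0}]' >/dev/null
python3 -m pendant '[{"hand":1,"tx":-0.88,"ty":-0.5,"tz":0,"yaw":0},{"hand":1,"tx":-0.88,"ty":-0.5,"tz":0,"yaw":0},{"hand":1,"tx":-0.88,"ty":-0.5,"tz":0,"yaw":0}]' >/dev/null
python3 -m pendant '[{"hand":1,"tx":-0.88,"ty":-0.5,"tz":0,"yaw":0},{"hand":1,"tx":-0.88,"ty":-0.5,"tz":0,"yaw":0},{"hand":1,"tx":-0.88,"ty":-0.5,"tz":0,"yaw":0}]' >/dev/null
python3 -m pendant '[{"hand":1,"tx":-0.88,"ty":-0.47,"tz":0,"yaw":0},{"hand":1,"tx":-0.88,"ty":-0.47,"tz":0,"yaw":0},{"hand":1,"tx":-0.88,"ty":-0.47,"tz":0,"yaw":0}]'
cat > go.py <<'E'
from h import *
import sys
np.set_printoptions(precision=4,suppress=True)
s=env.get_state();R=s['eef_rot'];print('t',s['t'],'pos',s['eef_pos'],'y',R[:,1],'shares',(R.T@(np.array([float(a) for a in sys.argv[1:4]])-s['eef_pos']))/.08,'f',s['ft_force'],s['wrist_torque'],'w',s['width'],'g',s['grasp_force'],'q',s['q'])
E
python3 go.py .5782 .2222 .058
```

```text
t: 0.48
eef_pos: [0.2357, 0.5666, 0.2423]
eef_rot: [[-0.961, 0.276, -0.0], [0.276, 0.961, -0.0], [0.0, -0.0, -1.0]]
ft_force: [0.2, -0.0, 0.8]
width: 0.0854
grasp_force: 0.0
t: 2.72
eef_pos: [0.5757, 0.2236, 0.2421]
eef_rot: [[-0.961, 0.275, -0.001], [0.275, 0.961, 0.0], [0.001, 0.0, -1.0]]
ft_force: [-1.5, -0.2, -0.6]
width: 0.0856
grasp_force: 0.0
t 2.725 pos [0.5757 0.2236 0.2421] y [0.2751 0.9614 0.0001] shares [-0.0369 -0.008   2.3009] f [-1.5443 -0.1665 -0.5535] [ 0.0339 -0.0784  0.0053] w 0.08563897203663959 g 0.0 q [ 0.3211  0.4352  1.674   0.0005  1.0329 -0.9713]
```

```bash
python3 -m pendant '[{"hand":1,"tx":-0.03,"ty":-0.01,"tz":0.5,"yaw":0},{"hand":1,"tx":-0.03,"ty":-0.01,"tz":0.9,"yaw":0},{"hand":1,"tx":-0.03,"ty":-0.01,"tz":0.9,"yaw":0},{"hand":1,"tx":-0.03,"ty":-0.01,"tz":0.9,"yaw":0}]' >/dev/null
python3 go.py .5782 .2222 .058
python3 -m pendant '[{"hand":1,"tx":0,"ty":0,"tz":0.25,"yaw":0},{"hand":1,"tx":0,"ty":0,"tz":0.5,"yaw":0},{"hand":1,"tx":0,"ty":0,"tz":0.75,"yaw":0},{"hand":1,"tx":0,"ty":0,"tz":0.9,"yaw":0},{"hand":1,"tx":0,"ty":0,"tz":0.9,"yaw":0}]' >/dev/null
python3 go.py .5782 .2222 .058
```

```text
t 3.225 pos [0.578  0.2227 0.1715] y [0.2734 0.9619 0.0007] shares [-0.0038 -0.0064  1.4186] f [-0.1648  0.5867  0.7283] [ 0.018   0.007  -0.0026] w 0.08530363487822754 g 0.0 q [ 0.3188  0.5133  1.7385  0.0003  0.8889 -0.9753]
t 3.85 pos [0.5781 0.2218 0.0986] y [ 0.2741  0.9617 -0.    ] shares [-0.0001  0.0052  0.5072] f [ 1.0679 -1.0366 -0.2671] [-0.0029  0.0064 -0.0188] w 0.08562590282561104 g 0.0 q [ 0.3174  0.6066  1.7888  0.      0.7463 -0.9758]
```

```bash
python3 -m pendant '[{"hand":1,"tx":0,"ty":0,"tz":0.25,"yaw":0},{"hand":1,"tx":0,"ty":0,"tz":0.5,"yaw":0},{"hand":1,"tx":0,"ty":0,"tz":0.5,"yaw":0}]' 
python3 -m pendant '[{"hand":0.3,"tx":0,"ty":0,"tz":0,"yaw":0},{"hand":0.3,"tx":0,"ty":0,"tz":0,"yaw":0},{"hand":0.3,"tx":0,"ty":0,"tz":0,"yaw":0},{"hand":0.3,"tx":0,"ty":0,"tz":0,"yaw":0},{"hand":0.3,"tx":0,"ty":0,"tz":0,"yaw":0}]' 40
python3 go.py .5782 .2222 .058
```

```text
t: 4.22
eef_pos: [0.5773, 0.2213, 0.0573]
eef_rot: [[-0.962, 0.274, -0.002], [0.274, 0.962, -0.001], [0.002, -0.001, -1.0]]
ft_force: [0.2, -0.2, 0.4]
width: 0.0854
grasp_force: 0.0
t: 4.85
eef_pos: [0.5786, 0.2219, 0.0587]
eef_rot: [[-0.962, 0.274, 0.001], [0.274, 0.962, 0.0], [-0.001, 0.001, -1.0]]
ft_force: [0.5, 4.4, 3.6]
width: 0.0369
grasp_force: 39.7
t 4.85 pos [0.5786 0.2219 0.0587] y [0.2741 0.9617 0.0008] shares [0.0056 0.0022 0.0089] f [0.5476 4.4008 3.566 ] [ 0.7944 -0.2112  0.0672] w 0.03690347036962214 g 39.72452636808157 q [ 0.3172  0.6629  1.8077  0.0002  0.6698 -0.976 ]
```

```bash
python3 -m pendant '[{"hand":0.3,"tx":0,"ty":0,"tz":0.02,"yaw":0},{"hand":0.3,"tx":0,"ty":0,"tz":0.04,"yaw":0},{"hand":0.3,"tx":0,"ty":0,"tz":0.06,"yaw":0},{"hand":0.3,"tx":0,"ty":0,"tz":0.08,"yaw":0},{"hand":0.3,"tx":0,"ty":0,"tz":0.10,"yaw":0}]' 60
python3 -m pendant '[{"hand":0.3,"tx":0,"ty":0,"tz":0.02,"yaw":0},{"hand":0.3,"tx":0,"ty":0,"tz":0.04,"yaw":0},{"hand":0.3,"tx":0,"ty":0,"tz":0.06,"yaw":0},{"hand":0.3,"tx":0,"ty":0,"tz":0.06,"yaw":0},{"hand":0.3,"tx":0,"ty":0,"tz":0.06,"yaw":0}]'
```

```text
t: 5.48
eef_pos: [0.5786, 0.2219, 0.0504]
eef_rot: [[-0.962, 0.274, 0.001], [0.274, 0.962, 0.0], [-0.001, 0.001, -1.0]]
ft_force: [0.5, 5.6, 5.3]
width: 0.0368
grasp_force: 59.5
t: 6.1
eef_pos: [0.5786, 0.2219, 0.0456]
eef_rot: [[-0.962, 0.274, 0.001], [0.274, 0.962, 0.0], [-0.001, 0.001, -1.0]]
ft_force: [1.8, 5.4, 4.0]
width: 0.0359
grasp_force: 59.5
```

```bash
python3 -m pendant '[{"hand":0.3,"tx":0,"ty":0,"tz":0.012,"yaw":0},{"hand":0.3,"tx":0,"ty":0,"tz":0.02,"yaw":0},{"hand":0.3,"tx":0,"ty":0,"tz":0.02,"yaw":0}]'
python3 -m pendant '[{"hand":0.3,"tx":0,"ty":0,"tz":-0.02,"yaw":0},{"hand":0.3,"tx":0,"ty":0,"tz":-0.04,"yaw":0},{"hand":0.3,"tx":0,"ty":0,"tz":-0.06,"yaw":0},{"hand":0.3,"tx":0,"ty":0,"tz":-0.08,"yaw":0},{"hand":0.3,"tx":0,"ty":0,"tz":-0.08,"yaw":0}]'
```

```text
t: 6.48
eef_pos: [0.5787, 0.2219, 0.0451]
eef_rot: [[-0.962, 0.274, 0.001], [0.274, 0.962, 0.001], [-0.001, 0.001, -1.0]]
ft_force: [-3.7, 3.6, 23.3]
width: 0.0358
grasp_force: 61.4
t: 7.1
eef_pos: [0.5786, 0.2219, 0.0505]
eef_rot: [[-0.962, 0.274, 0.001], [0.274, 0.962, 0.0], [-0.001, 0.001, -1.0]]
ft_force: [1.9, 6.3, 2.9]
width: 0.0364
grasp_force: 59.6
```

```bash
python3 -m pendant '[{"hand":1,"tx":0,"ty":0,"tz":0,"yaw":0},{"hand":1,"tx":0,"ty":0,"tz":0,"yaw":0},{"hand":1,"tx":0,"ty":0,"tz":0,"yaw":0},{"hand":1,"tx":0,"ty":0,"tz":0,"yaw":0},{"hand":1,"tx":0,"ty":0,"tz":0,"yaw":0}]'
python3 -m pendant '[{"hand":1,"tx":0,"ty":0,"tz":-0.5,"yaw":0},{"hand":1,"tx":0,"ty":0,"tz":-1,"yaw":0},{"hand":1,"tx":0,"ty":0,"tz":-1,"yaw":0},{"hand":1,"tx":0,"ty":0,"tz":-1,"yaw":0}]' >/dev/null
python3 -m pendant '[{"hand":1,"tx":0,"ty":0,"tz":-0.5,"yaw":0},{"hand":1,"tx":0,"ty":0,"tz":-1,"yaw":0},{"hand":1,"tx":0,"ty":0,"tz":-1,"yaw":0},{"hand":1,"tx":0,"ty":0,"tz":-1,"yaw":0}]' >/dev/null
python3 - <<'E'
from h import *
g=snap('side');d=dict(g);p=pts(g);ok=(g['range_z']>0)&(np.hypot(p[...,0]-.577,p[...,1]-.222)<.035)
for lo in np.arange(.024,.104,.004):
    m=ok&(p[...,2]>lo)&(p[...,2]<lo+.004)
    if m.any(): print('z%.3f'%lo,m.sum(),'%.4f'%np.hypot(p[m][:,0]-.577,p[m][:,1]-.222).max(),g['pixels'][m].mean(0).astype(int))
E
python3 go.py .5183 -.181 .23
```

```text
t: 7.72
eef_pos: [0.5781, 0.2215, 0.0503]
eef_rot: [[-0.962, 0.274, -0.0], [0.274, 0.962, -0.0], [0.0, -0.0, -1.0]]
ft_force: [0.8, 1.2, 0.1]
width: 0.0852
grasp_force: 0.0
z0.024 81 0.0238 [59 59 59]
z0.036 14 0.0187 [79 69 50]
z0.040 19 0.0193 [90 73 40]
z0.044 14 0.0190 [90 72 39]
z0.048 20 0.0196 [90 71 38]
z0.052 20 0.0192 [91 73 39]
z0.056 14 0.0195 [92 73 40]
z0.060 24 0.0196 [91 73 42]
z0.064 33 0.0189 [96 80 49]
z0.068 74 0.0191 [121 100  60]
z0.072 17 0.0187 [92 89 81]
z0.076 21 0.0140 [108 108 105]
z0.080 24 0.0133 [98 98 95]
z0.084 20 0.0129 [89 89 85]
z0.088 25 0.0135 [84 85 84]
z0.092 21 0.0125 [86 88 87]
z0.096 49 0.0132 [118 118 116]
z0.100 26 0.0127 [125 127 126]
t 8.775 pos [0.5772 0.2213 0.2086] y [ 0.2742  0.9617 -0.0015] shares [-0.6702 -5.0379 -0.2621] f [-0.0693 -0.6469  0.4511] [-0.0441  0.0062  0.0099] w 0.08508750468487807 g 0.0 q [ 0.317   0.4715  1.7052 -0.      0.9675 -0.976 ]
```

The side view shows the sleeve's top edge at about z 0.073, down from 0.079, so it has stayed back. Next is the hoop.

```bash
python3 -m pendant '[{"hand":1,"tx":-0.13,"ty":-0.5,"tz":-0.3,"yaw":0.039},{"hand":1,"tx":-0.13,"ty":-1,"tz":-0.3,"yaw":0.039},{"hand":1,"tx":-0.13,"ty":-1,"tz":-0.3,"yaw":0.039}]' >/dev/null
python3 go.py .5183 -.181 .23
python3 -m pendant '[{"hand":1,"tx":0,"ty":-0.5,"tz":0,"yaw":0},{"hand":1,"tx":0,"ty":-1,"tz":0,"yaw":0},{"hand":1,"tx":0,"ty":-1,"tz":0,"yaw":0}]' >/dev/null
python3 -m pendant '[{"hand":1,"tx":0,"ty":-0.5,"tz":0,"yaw":0},{"hand":1,"tx":0,"ty":-1,"tz":0,"yaw":0},{"hand":1,"tx":0,"ty":-1,"tz":0,"yaw":0}]' >/dev/null
python3 -m pendant '[{"hand":1,"tx":0,"ty":-0.5,"tz":0,"yaw":0},{"hand":1,"tx":0,"ty":-1,"tz":0,"yaw":0},{"hand":1,"tx":0,"ty":-1,"tz":0,"yaw":0}]' >/dev/null
python3 go.py .5183 -.181 .23
python3 - <<'E'
from h import *
g=snap('side');cv2.imwrite('pics/side1.png',g['pixels'][...,::-1])
E
```

```text
t 9.15 pos [0.5648 0.1395 0.233 ] y [ 0.3917  0.9201 -0.0019] shares [-1.0341 -3.9138  0.0422] f [-0.4263 -0.5369 -0.1073] [-0.0271  0.0376  0.0086] w 0.08574761378948365 g 0.0 q [ 0.1902  0.3964  1.7644 -0.0004  0.9837 -0.9779]
t 10.275 pos [ 0.4725 -0.0799  0.2338] y [ 0.3913  0.9203 -0.0001] shares [-1.0212 -0.9395  0.0466] f [ 0.7047  1.6769 -0.0922] [-0.0222 -0.0202 -0.0104] w 0.08546063540601086 g 0.0 q [-0.2308  0.253   1.9855  0.0001  0.9039 -1.3996]
```

```bash
python3 -m pendant '[{"hand":1,"tx":-0.5,"ty":-0.47,"tz":0,"yaw":0},{"hand":1,"tx":-1,"ty":-0.94,"tz":0,"yaw":0},{"hand":1,"tx":-1,"ty":-0.94,"tz":0,"yaw":0}]' >/dev/null
python3 -m pendant '[{"hand":1,"tx":-0.02,"ty":0,"tz":0.5,"yaw":0},{"hand":1,"tx":-0.02,"ty":0,"tz":1,"yaw":0},{"hand":1,"tx":-0.02,"ty":0,"tz":1,"yaw":0}]' >/dev/null
python3 go.py .5183 -.181 .086
python3 - <<'E'
from h import *
g=snap('top');cv2.imwrite('pics/top1.png',cv2.resize(g['pixels'][170:310,330:500],None,fx=4,fy=4)[...,::-1])
E
```

```text
t 11.075 pos [ 0.5172 -0.178   0.1519] y [0.3886 0.9214 0.0002] shares [-0.0319 -0.0292  0.8233] f [0.1971 0.2909 0.3525] [0.0022 0.0609 0.012 ] w 0.08588789518149209 g 0.0 q [-0.3871  0.4532  1.9171  0.0004  0.7768 -1.5591]
```

View pics/top1.png

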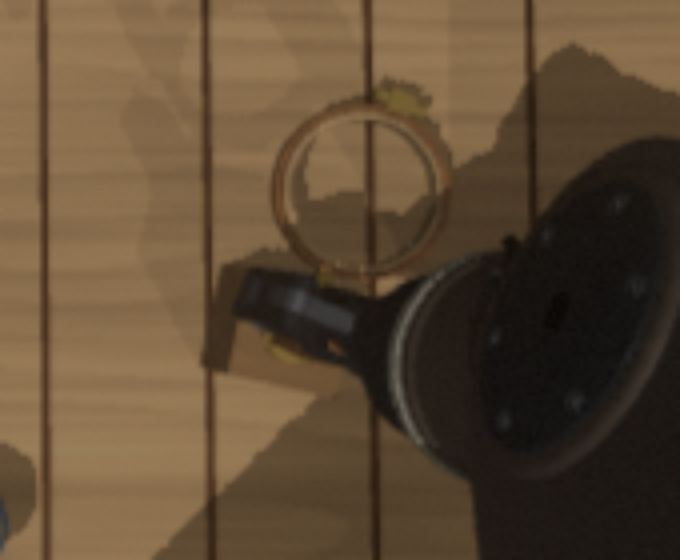

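The crop shows the fingers straddling the head, with one finger at crop (265,295), and square to the arm and hoop at crop (360,185). Now I'll descend and grip.

```bash
python3 -m pendant '[{"hand":1,"tx":-0.025,"ty":-0.03,"tz":0.3,"yaw":0},{"hand":1,"tx":-0.025,"ty":-0.03,"tz":0.6,"yaw":0},{"hand":1,"tx":-0.025,"ty":-0.03,"tz":0.82,"yaw":0},{"hand":1,"tx":-0.025,"ty":-0.03,"tz":0.82,"yaw":0},{"hand":1,"tx":-0.025,"ty":-0.03,"tz":0.82,"yaw":0}]' >/dev/null
python3 go.py .5183 -.181 .086
python3 -m pendant '[{"hand":0.1,"tx":0,"ty":0,"tz":0,"yaw":0},{"hand":0.1,"tx":0,"ty":0,"tz":0,"yaw":0},{"hand":0.1,"tx":0,"ty":0,"tz":0,"yaw":0},{"hand":0.1,"tx":0,"ty":0,"tz":0,"yaw":0},{"hand":0.1,"tx":0,"ty":0,"tz":0,"yaw":0}]' 90 
python3 -m pendant '[{"hand":0.1,"tx":0,"ty":0,"tz":0,"yaw":0},{"hand":0.1,"tx":0,"ty":0,"tz":0,"yaw":0}]' >/dev/null
python3 go.py .5183 -.181 .086
```

```text
t 11.75 pos [ 0.5205 -0.1833  0.0902] y [0.3894 0.9211 0.    ] shares [0.0362 0.016  0.0531] f [-0.4436  1.246  -0.0505] [ 0.0001  0.0052 -0.0328] w 0.08536637005863673 g 0.0 q [-0.3936  0.5476  1.9542  0.0001  0.6379 -1.5645]
t: 12.38
eef_pos: [0.5195, -0.1834, 0.089]
eef_rot: [[-0.921, 0.39, 0.0], [0.39, 0.921, -0.0], [-0.0, -0.0, -1.0]]
ft_force: [-0.6, 1.5, 6.5]
width: 0.0231
grasp_force: 87.7
t 12.625 pos [ 0.5195 -0.1834  0.089 ] y [ 0.3897  0.9209 -0.    ] shares [0.0249 0.0215 0.0375] f [-1.0074  0.5808  6.2829] [ 0.0057  0.2756 -0.008 ] w 0.023323733227908063 g 87.68309354782104 q [-0.3943  0.5492  1.9556 -0.      0.6365 -1.5648]
```

```bash
python3 -m pendant '[{"hand":0.1,"tx":0,"ty":0,"tz":-0.2,"yaw":0},{"hand":0.1,"tx":0,"ty":0,"tz":-0.4,"yaw":0},{"hand":0.1,"tx":0,"ty":0,"tz":-0.6,"yaw":0},{"hand":0.1,"tx":0,"ty":0,"tz":-0.8,"yaw":0},{"hand":0.1,"tx":0,"ty":0,"tz":-1,"yaw":0}]' >/dev/null
python3 go.py .5763 .2222 .245
python3 -m pendant '[{"hand":0.1,"tx":0,"ty":0,"tz":-0.3,"yaw":0},{"hand":0.1,"tx":0,"ty":0,"tz":-0.6,"yaw":0},{"hand":0.1,"tx":0,"ty":0,"tz":-0.95,"yaw":0},{"hand":0.1,"tx":0,"ty":0,"tz":-0.95,"yaw":0}]' >/dev/null
python3 go.py .5763 .2222 .245
python3 - <<'E'
from h import *
g=snap('side');cv2.imwrite('pics/side2.png',g['pixels'][...,::-1])
E
```

```text
t 13.25 pos [ 0.5194 -0.1833  0.17  ] y [ 0.3897  0.9209 -0.    ] shares [ 1.3202  4.9453 -0.9379] f [ 0.011  -0.059  -2.0043] [-0.0033  0.0167 -0.0102] w 0.022941984376738153 g 88.20026636123657 q [-0.3943  0.4303  1.8981 -0.      0.8127 -1.5648]
t 13.75 pos [ 0.5204 -0.1837  0.2471] y [ 0.3897  0.9209 -0.    ] shares [1.3341 4.9453 0.0211] f [ 0.3298  0.4556 -2.0136] [0.0228 0.012  0.0093] w 0.02335149642145171 g 88.37345480918884 q [-0.3943  0.3364  1.8207 -0.      0.9806 -1.5648]
```

View pics/side2.png

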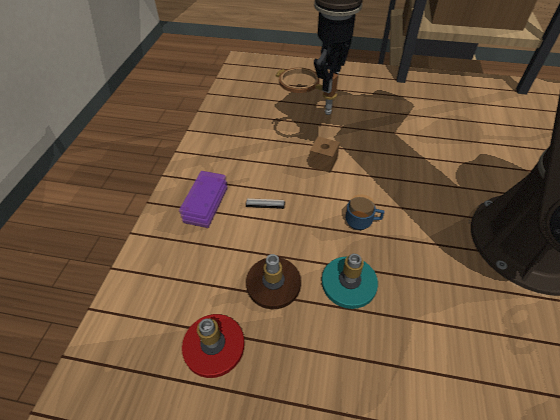

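The side view shows the hoop held upright, with the plug at (328,107) and the stand's mouth at (272,259). Now I'll carry it over.

```bash
python3 -m pendant '[{"hand":0.1,"tx":0.09,"ty":0.33,"tz":0,"yaw":0},{"hand":0.1,"tx":0.18,"ty":0.66,"tz":0,"yaw":0},{"hand":0.1,"tx":0.27,"ty":0.99,"tz":0,"yaw":0}]' >/dev/null
python3 -m pendant '[{"hand":0.1,"tx":0.09,"ty":0.33,"tz":0,"yaw":0},{"hand":0.1,"tx":0.18,"ty":0.66,"tz":0,"yaw":0},{"hand":0.1,"tx":0.27,"ty":0.99,"tz":0,"yaw":0}]' >/dev/null
python3 -m pendant '[{"hand":0.1,"tx":0.09,"ty":0.33,"tz":0,"yaw":0},{"hand":0.1,"tx":0.18,"ty":0.66,"tz":0,"yaw":0},{"hand":0.1,"tx":0.27,"ty":0.99,"tz":0,"yaw":0}]' >/dev/null
python3 -m pendant '[{"hand":0.1,"tx":0.09,"ty":0.33,"tz":0,"yaw":0},{"hand":0.1,"tx":0.18,"ty":0.66,"tz":0,"yaw":0},{"hand":0.1,"tx":0.27,"ty":0.99,"tz":0,"yaw":0}]' >/dev/null
python3 -m pendant '[{"hand":0.1,"tx":0.09,"ty":0.33,"tz":0.1,"yaw":0},{"hand":0.1,"tx":0.18,"ty":0.66,"tz":0.2,"yaw":0},{"hand":0.1,"tx":0.26,"ty":0.98,"tz":0.38,"yaw":0},{"hand":0.1,"tx":0.26,"ty":0.98,"tz":0.38,"yaw":0},{"hand":0.1,"tx":0.26,"ty":0.98,"tz":0.38,"yaw":0}]' >/dev/null
python3 go.py .5763 .2222 .215
python3 - <<'E'
from h import *
g=snap('side');cv2.imwrite('pics/side3.png',cv2.resize(g['pixels'][190:310,200:340],None,fx=4,fy=4)[...,::-1])
t=snap('top')
E
```

```text
t 15.925 pos [0.5741 0.222  0.2136] y [ 0.3894  0.9211 -0.0012] shares [-0.0236  0.0133 -0.0172] f [ 0.3532 -0.2088 -2.0909] [ 0.0265  0.0149 -0.0048] w 0.02310966960539928 g 88.3853530883789 q [ 0.3198  0.4621  1.7073 -0.0002  0.9737 -0.8509]
```

View pics/side3.png

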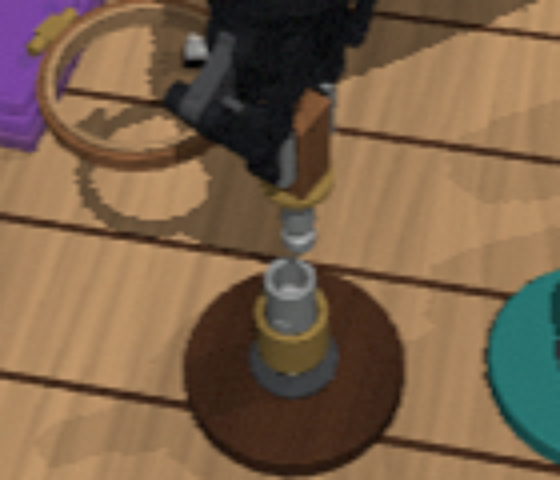

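The crop shows the plug tip at crop (298,240), just above and slightly right of the mouth at crop (290,278). I'll fit both cylinders in this one view so the calibration bias cancels.

```bash
cat > fit.py <<'E'
from h import *
from scipy.optimize import least_squares
g=dict(np.load('side.npz'));p=pts(g).reshape(-1,3);p=p[g['range_z'].ravel()>0]
def fit(lo,hi,r,R=.03):
    q=p[(p[:,2]>lo)&(p[:,2]<hi)&(np.hypot(p[:,0]-.577,p[:,1]-.222)<R)]
    f=lambda v:np.hypot(q[:,0]-v[0],q[:,1]-v[1])-r
    v=least_squares(f,[.577,.212],loss='soft_l1',f_scale=.001); return v.x,len(q),np.abs(f(v.x)).mean()
print('tube',fit(.078,.098,.013,.016)); 
z=p[(np.hypot(p[:,0]-.577,p[:,1]-.222)<.02)&(p[:,2]>.108)][:,2]; print('tip z',np.sort(z)[:6])
for a,b in((.14,.175),(.142,.155),(.155,.17)):print('plug',a,b,fit(a,b,.008,.02))
E
python3 fit.py
```

```text
tube (array([0.57581609, 0.22285404]), 121, np.float64(0.002138648592611035))
tip z [0.1320397  0.13457227 0.13520041 0.13657574 0.13851213 0.13888173]
plug 0.14 0.175 (array([0.57148659, 0.22220651]), 80, np.float64(0.0007002822917098609))
plug 0.142 0.155 (array([0.57151294, 0.2215243 ]), 33, np.float64(0.0009954552124638756))
plug 0.155 0.17 (array([0.57145526, 0.22241515]), 36, np.float64(0.00037217610581373093))
```

```bash
cat >> fit.py <<'E'
p=p[np.hypot(p[:,0]-.577,p[:,1]-.222)>.0105]
for a,b in((.077,.096),(.085,.096),(.077,.088)):print('tube',fit(a,b,.013,.0155))
p=p[np.hypot(p[:,0]-.577,p[:,1]-.222)>.016];print('sleeve',fit(.044,.07,.019,.0215))
E
python3 fit.py|tail -4
```

```text
tube (array([0.57217823, 0.24379468]), 66, np.float64(0.0037281863943593773))
tube (array([0.57359958, 0.24370215]), 37, np.float64(0.0036721239341547447))
tube (array([0.57716839, 0.22103612]), 36, np.float64(0.0005238636957196806))
sleeve (array([0.57721682, 0.22088508]), 142, np.float64(0.0005869931048238684))
```

```bash
python3 -m pendant '[{"hand":0.1,"tx":-0.07,"ty":0.019,"tz":0.1,"yaw":0},{"hand":0.1,"tx":-0.07,"ty":0.019,"tz":0.19,"yaw":0},{"hand":0.1,"tx":-0.07,"ty":0.019,"tz":0.19,"yaw":0},{"hand":0.1,"tx":-0.07,"ty":0.019,"tz":0.19,"yaw":0}]'
python3 - <<'E'
from h import *
g=snap('side');cv2.imwrite('pics/side4.png',cv2.resize(g['pixels'][210:300,230:320],None,fx=6,fy=6)[...,::-1])
E
sed -i 's/((.14,.175),(.142,.155),(.155,.17))/((.125,.155),(.125,.14),(.14,.155))/' fit.py; python3 fit.py
```

```text
t: 16.52
eef_pos: [0.5804, 0.2216, 0.199]
eef_rot: [[-0.921, 0.39, -0.0], [0.39, 0.921, -0.0], [0.0, -0.0, -1.0]]
ft_force: [-0.1, -0.0, -1.8]
width: 0.0233
grasp_force: 88.4
tube (array([0.57672366, 0.22273461]), 114, np.float64(0.002156268213941815))
tip z [0.12218052 0.1228077  0.12339022 0.12403233 0.12417353 0.12447495]
plug 0.125 0.155 (array([0.57763831, 0.22171628]), 68, np.float64(0.0007809807555375841))
plug 0.125 0.14 (array([0.57775753, 0.22083005]), 34, np.float64(0.00089596718873635))
plug 0.14 0.155 (array([0.57768927, 0.22225977]), 34, np.float64(0.00034883171080769175))
tube (array([0.57736527, 0.22114539]), 66, np.float64(0.0005387440636108239))
tube (array([0.57131048, 0.24344792]), 34, np.float64(0.0036143684597292345))
tube (array([0.57734922, 0.22096351]), 41, np.float64(0.000487474895598623))
sleeve (array([0.57731644, 0.22100364]), 146, np.float64(0.0006360591558006504))
```

View pics/side4.png

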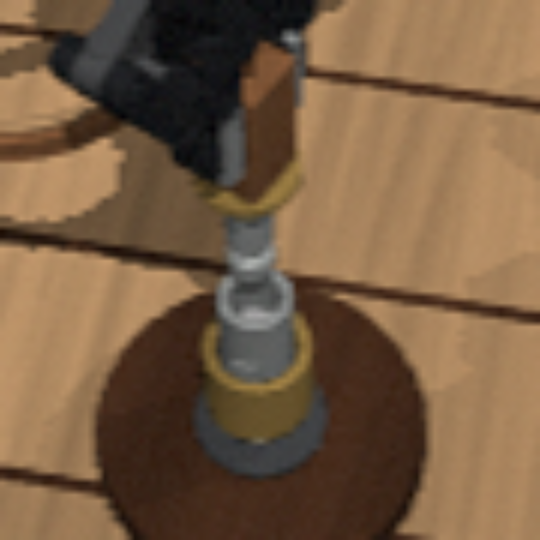

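Plug and tube axes now agree to under 1 mm. I'll lower slowly into the mouth, watching the force.

```bash
python3 -m pendant '[{"hand":0.1,"tx":0.002,"ty":-0.007,"tz":0.05,"yaw":0},{"hand":0.1,"tx":0.002,"ty":-0.007,"tz":0.1,"yaw":0},{"hand":0.1,"tx":0.002,"ty":-0.007,"tz":0.16,"yaw":0},{"hand":0.1,"tx":0.002,"ty":-0.007,"tz":0.2,"yaw":0},{"hand":0.1,"tx":0.002,"ty":-0.007,"tz":0.2,"yaw":0}]'
python3 -m pendant '[{"hand":0.1,"tx":0,"ty":0,"tz":0.012,"yaw":0},{"hand":0.1,"tx":0,"ty":0,"tz":0.025,"yaw":0},{"hand":0.1,"tx":0,"ty":0,"tz":0.025,"yaw":0}]'|egrep 'pos|force'
python3 -m pendant '[{"hand":0.1,"tx":0,"ty":0,"tz":0.012,"yaw":0},{"hand":0.1,"tx":0,"ty":0,"tz":0.025,"yaw":0},{"hand":0.1,"tx":0,"ty":0,"tz":0.025,"yaw":0}]'|egrep 'pos|force'
```

```text
t: 17.2
eef_pos: [0.5799, 0.2212, 0.1827]
eef_rot: [[-0.921, 0.39, -0.001], [0.39, 0.921, -0.0], [0.0, -0.0, -1.0]]
ft_force: [0.9, 0.2, -1.3]
width: 0.0225
grasp_force: 88.4
eef_pos: [0.5801, 0.2212, 0.1811]
ft_force: [-0.3, -0.2, -1.8]
grasp_force: 88.4
eef_pos: [0.58, 0.2212, 0.179]
ft_force: [-0.2, -0.5, -2.5]
grasp_force: 88.4
```

```bash
for i in 1; do
python3 -m pendant '[{"hand":0.1,"tx":0,"ty":0,"tz":0.012,"yaw":0},{"hand":0.1,"tx":0,"ty":0,"tz":0.025,"yaw":0},{"hand":0.1,"tx":0,"ty":0,"tz":0.025,"yaw":0}]'|egrep 'pos|ft'
python3 -m pendant '[{"hand":0.1,"tx":0,"ty":0,"tz":0.012,"yaw":0},{"hand":0.1,"tx":0,"ty":0,"tz":0.025,"yaw":0},{"hand":0.1,"tx":0,"ty":0,"tz":0.025,"yaw":0}]'|egrep 'pos|ft'
python3 -m pendant '[{"hand":0.1,"tx":0,"ty":0,"tz":0.012,"yaw":0},{"hand":0.1,"tx":0,"ty":0,"tz":0.025,"yaw":0},{"hand":0.1,"tx":0,"ty":0,"tz":0.025,"yaw":0}]'|egrep 'pos|ft'
done
```

```text
eef_pos: [0.58, 0.2211, 0.177]
ft_force: [-0.5, -1.3, -1.9]
eef_pos: [0.58, 0.2212, 0.175]
ft_force: [-0.3, 0.8, -1.7]
eef_pos: [0.58, 0.2212, 0.173]
ft_force: [-0.7, -0.3, -2.3]
```

```bash
python3 -m pendant '[{"hand":0.1,"tx":0,"ty":0,"tz":0.012,"yaw":0},{"hand":0.1,"tx":0,"ty":0,"tz":0.025,"yaw":0},{"hand":0.1,"tx":0,"ty":0,"tz":0.025,"yaw":0}]'|egrep 'pos|ft'
python3 -m pendant '[{"hand":0.1,"tx":0,"ty":0,"tz":0.012,"yaw":0},{"hand":0.1,"tx":0,"ty":0,"tz":0.025,"yaw":0},{"hand":0.1,"tx":0,"ty":0,"tz":0.025,"yaw":0}]'|egrep 'pos|ft'
python3 -m pendant '[{"hand":0.1,"tx":0,"ty":0,"tz":0.012,"yaw":0},{"hand":0.1,"tx":0,"ty":0,"tz":0.025,"yaw":0},{"hand":0.1,"tx":0,"ty":0,"tz":0.025,"yaw":0}]'|egrep 'pos|ft'
```

```text
eef_pos: [0.58, 0.2212, 0.171]
ft_force: [-0.3, 0.4, -1.2]
eef_pos: [0.58, 0.2212, 0.169]
ft_force: [-0.4, 0.8, -2.7]
eef_pos: [0.58, 0.2212, 0.167]
ft_force: [-0.2, -0.5, -1.4]
```

```bash
python3 -m pendant '[{"hand":0.1,"tx":0,"ty":0,"tz":0.012,"yaw":0},{"hand":0.1,"tx":0,"ty":0,"tz":0.025,"yaw":0},{"hand":0.1,"tx":0,"ty":0,"tz":0.025,"yaw":0}]'|egrep 'pos|ft'
python3 -m pendant '[{"hand":0.1,"tx":0,"ty":0,"tz":0.012,"yaw":0},{"hand":0.1,"tx":0,"ty":0,"tz":0.025,"yaw":0},{"hand":0.1,"tx":0,"ty":0,"tz":0.025,"yaw":0}]'|egrep 'pos|ft'
python3 -m pendant '[{"hand":0.1,"tx":0,"ty":0,"tz":0.012,"yaw":0},{"hand":0.1,"tx":0,"ty":0,"tz":0.025,"yaw":0},{"hand":0.1,"tx":0,"ty":0,"tz":0.025,"yaw":0}]'|egrep 'pos|ft'
```

```text
eef_pos: [0.58, 0.2212, 0.165]
ft_force: [-0.0, 0.9, -2.3]
eef_pos: [0.58, 0.2212, 0.163]
ft_force: [-0.1, -0.3, -2.1]
eef_pos: [0.5801, 0.2212, 0.1612]
ft_force: [-0.4, 0.2, -0.1]
```

The pad seems to be met at about 19 mm depth. I'll continue gently.

```bash
python3 -m pendant '[{"hand":0.1,"tx":0,"ty":0,"tz":0.012,"yaw":0},{"hand":0.1,"tx":0,"ty":0,"tz":0.025,"yaw":0},{"hand":0.1,"tx":0,"ty":0,"tz":0.025,"yaw":0}]'|egrep 'pos|ft'
python3 -m pendant '[{"hand":0.1,"tx":0,"ty":0,"tz":0.012,"yaw":0},{"hand":0.1,"tx":0,"ty":0,"tz":0.025,"yaw":0},{"hand":0.1,"tx":0,"ty":0,"tz":0.025,"yaw":0}]'|egrep 'pos|ft'
```

```text
eef_pos: [0.5801, 0.2212, 0.1593]
ft_force: [-0.5, 0.3, 2.8]
eef_pos: [0.5801, 0.2212, 0.1572]
ft_force: [-1.0, -0.8, 4.4]
```

```bash
python3 -m pendant '[{"hand":0.1,"tx":0,"ty":0,"tz":0.012,"yaw":0},{"hand":0.1,"tx":0,"ty":0,"tz":0.025,"yaw":0},{"hand":0.1,"tx":0,"ty":0,"tz":0.025,"yaw":0}]'|egrep 'pos|ft'
```

```text
eef_pos: [0.5802, 0.2212, 0.1552]
ft_force: [-0.5, -0.4, 4.3]
```

```bash
cat > check.py <<'E'
from h import *
import sys
s=env.get_state();g=snap('side');p=pts(g);r=np.hypot(p[...,0]-.5772,p[...,1]-.2215)
m=(g['range_z']>0)&(r>.0155)&(r<.021)&(p[...,2]>.03)&(p[...,2]<.09)
zs=np.sort(p[m][:,2]);n=(zs>.0765).sum()
print('t%.2f z%.4f f %s n%d top%.4f'%(s['t'],s['eef_pos'][2],s['ft_force'].round(1),n,zs[-5:].mean()))
sys.exit(1 if s['ft_force'][2]>7.5 or n>15 else 0)
E
python3 check.py &&
python3 -m pendant '[{"hand":0.1,"tx":0,"ty":0,"tz":0.006,"yaw":0},{"hand":0.1,"tx":0,"ty":0,"tz":0.006,"yaw":0}]'>/dev/null && python3 check.py && 
python3 -m pendant '[{"hand":0.1,"tx":0,"ty":0,"tz":0.006,"yaw":0},{"hand":0.1,"tx":0,"ty":0,"tz":0.006,"yaw":0}]'>/dev/null && python3 check.py && 
python3 -m pendant '[{"hand":0.1,"tx":0,"ty":0,"tz":0.006,"yaw":0},{"hand":0.1,"tx":0,"ty":0,"tz":0.006,"yaw":0}]'>/dev/null && python3 check.py && 
python3 -m pendant '[{"hand":0.1,"tx":0,"ty":0,"tz":0.006,"yaw":0},{"hand":0.1,"tx":0,"ty":0,"tz":0.006,"yaw":0}]'>/dev/null && python3 check.py
```

```text
t22.45 z0.1552 f [-0.5 -0.4  4.3] n0 top0.0725
t22.75 z0.1547 f [ 0.4 -0.2  5.1] n0 top0.0722
t23.05 z0.1543 f [-0.9 -0.4  5.9] n0 top0.0718
t23.35 z0.1537 f [-0.7  0.4  4.1] n0 top0.0724
t23.65 z0.1534 f [-0.3 -1.2  7.3] n0 top0.0723
```

```bash
sed -i 's/>7.5/>9/' check.py
python3 -m pendant '[{"hand":0.1,"tx":0,"ty":0,"tz":0.006,"yaw":0},{"hand":0.1,"tx":0,"ty":0,"tz":0.006,"yaw":0}]'>/dev/null && python3 check.py && 
python3 -m pendant '[{"hand":0.1,"tx":0,"ty":0,"tz":0.006,"yaw":0},{"hand":0.1,"tx":0,"ty":0,"tz":0.006,"yaw":0}]'>/dev/null && python3 check.py && 
python3 -m pendant '[{"hand":0.1,"tx":0,"ty":0,"tz":0.006,"yaw":0},{"hand":0.1,"tx":0,"ty":0,"tz":0.006,"yaw":0}]'>/dev/null && python3 check.py && 
python3 -m pendant '[{"hand":0.1,"tx":0,"ty":0,"tz":0.006,"yaw":0},{"hand":0.1,"tx":0,"ty":0,"tz":0.006,"yaw":0}]'>/dev/null && python3 check.py && 
python3 -m pendant '[{"hand":0.1,"tx":0,"ty":0,"tz":0.006,"yaw":0},{"hand":0.1,"tx":0,"ty":0,"tz":0.006,"yaw":0}]'>/dev/null && python3 check.py && 
python3 -m pendant '[{"hand":0.1,"tx":0,"ty":0,"tz":0.006,"yaw":0},{"hand":0.1,"tx":0,"ty":0,"tz":0.006,"yaw":0}]'>/dev/null && python3 check.py
```

```text
t23.95 z0.1527 f [-0.  -1.6  3.7] n0 top0.0730
t24.25 z0.1523 f [ 0.2 -2.1  4.7] n0 top0.0723
t24.55 z0.1518 f [-1.4 -2.2  6. ] n1 top0.0739
t24.85 z0.1513 f [-0.6 -2.1  5.8] n0 top0.0725
t25.15 z0.1508 f [-0.1 -2.3  4.9] n0 top0.0722
t25.45 z0.1503 f [-0.4 -2.8  5.1] n0 top0.0725
```

```bash
python3 -m pendant '[{"hand":0.1,"tx":0,"ty":-0.003,"tz":0.006,"yaw":0},{"hand":0.1,"tx":0,"ty":-0.003,"tz":0.006,"yaw":0}]'>/dev/null && python3 check.py && 
python3 -m pendant '[{"hand":0.1,"tx":0,"ty":-0.002,"tz":0.006,"yaw":0},{"hand":0.1,"tx":0,"ty":-0.002,"tz":0.006,"yaw":0}]'>/dev/null && python3 check.py && 
python3 -m pendant '[{"hand":0.1,"tx":0,"ty":0,"tz":0.006,"yaw":0},{"hand":0.1,"tx":0,"ty":0,"tz":0.006,"yaw":0}]'>/dev/null && python3 check.py && 
python3 -m pendant '[{"hand":0.1,"tx":0,"ty":0,"tz":0.006,"yaw":0},{"hand":0.1,"tx":0,"ty":0,"tz":0.006,"yaw":0}]'>/dev/null && python3 check.py && 
python3 -m pendant '[{"hand":0.1,"tx":0,"ty":0,"tz":0.006,"yaw":0},{"hand":0.1,"tx":0,"ty":0,"tz":0.006,"yaw":0}]'>/dev/null && python3 check.py && 
python3 -m pendant '[{"hand":0.1,"tx":0,"ty":0,"tz":0.006,"yaw":0},{"hand":0.1,"tx":0,"ty":0,"tz":0.006,"yaw":0}]'>/dev/null && python3 check.py
```

```text
t25.75 z0.1499 f [ 0.1 -1.3  6.2] n0 top0.0722
t26.05 z0.1495 f [-0.6 -0.7  7.2] n0 top0.0719
t26.35 z0.1490 f [-0.2 -1.4  6.3] n0 top0.0725
t26.65 z0.1485 f [-0.  -1.1  5.1] n0 top0.0720
t26.95 z0.1481 f [-0.3 -1.3  6.4] n0 top0.0721
t27.25 z0.1476 f [-0.4 -0.6  7.8] n0 top0.0732
```

```bash
python3 -m pendant '[{"hand":0.1,"tx":0,"ty":0,"tz":0.006,"yaw":0},{"hand":0.1,"tx":0,"ty":0,"tz":0.006,"yaw":0}]'>/dev/null && python3 check.py && 
python3 -m pendant '[{"hand":0.1,"tx":0,"ty":0,"tz":0.006,"yaw":0},{"hand":0.1,"tx":0,"ty":0,"tz":0.006,"yaw":0}]'>/dev/null && python3 check.py && 
python3 -m pendant '[{"hand":0.1,"tx":0,"ty":0,"tz":0.006,"yaw":0},{"hand":0.1,"tx":0,"ty":0,"tz":0.006,"yaw":0}]'>/dev/null && python3 check.py && 
python3 -m pendant '[{"hand":0.1,"tx":0,"ty":0,"tz":0.006,"yaw":0},{"hand":0.1,"tx":0,"ty":0,"tz":0.006,"yaw":0}]'>/dev/null && python3 check.py && 
python3 -m pendant '[{"hand":0.1,"tx":0,"ty":0,"tz":0.006,"yaw":0},{"hand":0.1,"tx":0,"ty":0,"tz":0.006,"yaw":0}]'>/dev/null && python3 check.py && 
python3 -m pendant '[{"hand":0.1,"tx":0,"ty":0,"tz":0.006,"yaw":0},{"hand":0.1,"tx":0,"ty":0,"tz":0.006,"yaw":0}]'>/dev/null && python3 check.py
```

```text
t27.55 z0.1471 f [-0.2 -0.9  6.7] n0 top0.0727
t27.85 z0.1467 f [-0.6 -0.6  7. ] n0 top0.0720
t28.15 z0.1462 f [-0.3 -0.6  6.3] n0 top0.0722
t28.45 z0.1457 f [-0.7 -0.8  6.8] n0 top0.0717
t28.75 z0.1452 f [ 0.1 -0.1  6.5] n0 top0.0718
t29.05 z0.1447 f [-0.5 -0.9  7.1] n0 top0.0714
```

```bash
sed -i 's/>9 />10 /' check.py
python3 -m pendant '[{"hand":0.1,"tx":0,"ty":0,"tz":0.006,"yaw":0},{"hand":0.1,"tx":0,"ty":0,"tz":0.006,"yaw":0}]'>/dev/null && python3 check.py && 
python3 -m pendant '[{"hand":0.1,"tx":0,"ty":0,"tz":0.006,"yaw":0},{"hand":0.1,"tx":0,"ty":0,"tz":0.006,"yaw":0}]'>/dev/null && python3 check.py && 
python3 -m pendant '[{"hand":0.1,"tx":0,"ty":0,"tz":0.006,"yaw":0},{"hand":0.1,"tx":0,"ty":0,"tz":0.006,"yaw":0}]'>/dev/null && python3 check.py && 
python3 -m pendant '[{"hand":0.1,"tx":0,"ty":0,"tz":0.006,"yaw":0},{"hand":0.1,"tx":0,"ty":0,"tz":0.006,"yaw":0}]'>/dev/null && python3 check.py && 
python3 -m pendant '[{"hand":0.1,"tx":0,"ty":0,"tz":0.006,"yaw":0},{"hand":0.1,"tx":0,"ty":0,"tz":0.006,"yaw":0}]'>/dev/null && python3 check.py && 
python3 -m pendant '[{"hand":0.1,"tx":0,"ty":0,"tz":0.006,"yaw":0},{"hand":0.1,"tx":0,"ty":0,"tz":0.006,"yaw":0}]'>/dev/null && python3 check.py
```

```text
t29.35 z0.1442 f [ 0.  -0.6  5.4] n0 top0.0724
t29.65 z0.1437 f [-0.1 -1.5  6.3] n0 top0.0722
t29.95 z0.1432 f [ 0.1 -1.4  6. ] n0 top0.0726
t30.25 z0.1427 f [-0.1 -1.   6.3] n0 top0.0730
t30.55 z0.1423 f [-0.4 -1.5  5.5] n0 top0.0726
t30.85 z0.1412 f [ 2.6  0.9 -8.4] n0 top0.0755
```

The force flipped to -8 N and the sleeve is rising. I'll hold still and check.

```bash
python3 -m pendant '[{"hand":0.1,"tx":0,"ty":0,"tz":0,"yaw":0},{"hand":0.1,"tx":0,"ty":0,"tz":0,"yaw":0},{"hand":0.1,"tx":0,"ty":0,"tz":0,"yaw":0},{"hand":0.1,"tx":0,"ty":0,"tz":0,"yaw":0}]'>/dev/null ; python3 check.py
```

```text
t31.40 z0.1414 f [  3.8   2.2 -15.2] n2 top0.0762
```

```bash
python3 -m pendant '[{"hand":0.1,"tx":0,"ty":0,"tz":0.004,"yaw":0},{"hand":0.1,"tx":0,"ty":0,"tz":0.004,"yaw":0},{"hand":0.1,"tx":0,"ty":0,"tz":0.004,"yaw":0}]'>/dev/null ; python3 check.py
python3 - <<'E'
from h import *
g=dict(np.load('side.npz'));p=pts(g);r=np.hypot(p[...,0]-.5772,p[...,1]-.2215);m=(g['range_z']>0)&(r<.03)
for lo in np.arange(.028,.104,.004):
    k=m&(p[...,2]>lo)&(p[...,2]<lo+.004)
    if k.any(): print('%.3f'%lo,k.sum(),r[k].max().round(4),g['pixels'][k].mean(0).astype(int))
cv2.imwrite('pics/side5.png',cv2.resize(g['pixels'][210:300,230:320],None,fx=6,fy=6)[...,::-1])
E
```

```text
t31.82 z0.1413 f [  2.6   3.5 -14.2] n3 top0.0766
0.028 6 0.0137 [90 84 70]
0.036 1 0.0179 [66 62 59]
0.040 9 0.0189 [82 71 50]
0.044 15 0.0194 [94 77 43]
0.048 18 0.0194 [94 76 41]
0.052 21 0.0197 [94 75 40]
0.056 19 0.0193 [97 78 42]
0.060 17 0.0194 [95 75 41]
0.064 21 0.0204 [96 76 42]
0.068 29 0.0198 [94 79 51]
0.072 83 0.0197 [120  99  61]
0.076 17 0.0182 [111 100  77]
0.080 17 0.0136 [92 92 89]
0.084 12 0.014 [94 93 88]
0.088 14 0.0141 [89 90 89]
0.092 11 0.0131 [91 93 92]
0.096 18 0.0138 [ 99 100  98]
0.100 11 0.0135 [109 110 105]
```

View pics/side5.png

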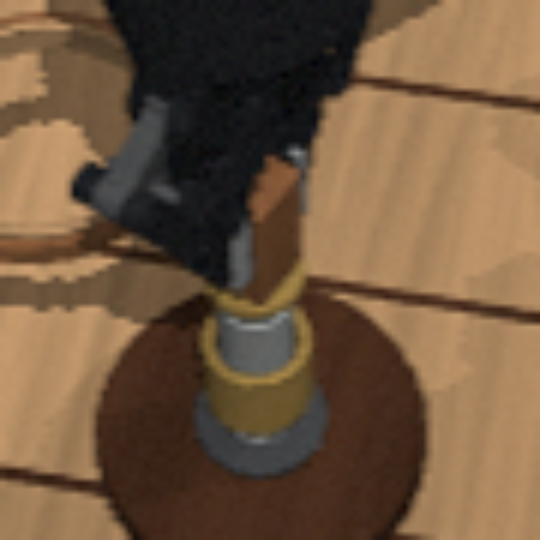

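The sleeve has risen most of the way, while the lock pulls the plug down against my grip. I'll ease down to relieve it.

```bash
python3 -m pendant '[{"hand":0.1,"tx":0,"ty":0,"tz":0.006,"yaw":0},{"hand":0.1,"tx":0,"ty":0,"tz":0.006,"yaw":0}]'>/dev/null ; python3 check.py &&
python3 -m pendant '[{"hand":0.1,"tx":0,"ty":0,"tz":0.006,"yaw":0},{"hand":0.1,"tx":0,"ty":0,"tz":0.006,"yaw":0}]'>/dev/null ; python3 check.py
```

```text
t32.12 z0.1411 f [ 1.8  2.4 -7.7] n2 top0.0765
t32.42 z0.1407 f [ 0.8  2.1 -1.3] n7 top0.0776
```

```bash
python3 -m pendant '[{"hand":0.1,"tx":0,"ty":0,"tz":0,"yaw":0},{"hand":0.1,"tx":0,"ty":0,"tz":0,"yaw":0},{"hand":0.1,"tx":0,"ty":0,"tz":0,"yaw":0},{"hand":0.1,"tx":0,"ty":0,"tz":0,"yaw":0}]'>/dev/null ; python3 check.py
python3 - <<'E'
from h import *
def prof(px):
    # brass-to-steel boundary row along tube's left/right flanks, from pixels
    h=cv2.cvtColor(px,cv2.COLOR_RGB2HSV); m=(h[...,0]>15)&(h[...,0]<32)&(h[...,1]>85)&(h[...,2]>50)
    out=[]
    for u in range(264,283):
        v=np.where(m[255:300,u])[0]+255; out.append((u,v.min(),v.max()) if len(v) else (u,0,0))
    return out
a=cv2.imread('pics/side0.png')[...,::-1].copy();b=cv2.imread('pics/side2.png')[...,::-1].copy();c=np.load('side.npz')['pixels']
for x in zip(prof(a),prof(b),prof(c)):print(*x)
E
```

```text
t32.98 z0.1404 f [ 1.3  1.2 -0.4] n20 top0.0784
(264, np.int64(257), np.int64(275)) (264, np.int64(264), np.int64(276)) (264, np.int64(257), np.int64(274))
(265, np.int64(255), np.int64(277)) (265, np.int64(256), np.int64(279)) (265, np.int64(258), np.int64(277))
(266, np.int64(256), np.int64(278)) (266, np.int64(264), np.int64(280)) (266, np.int64(258), np.int64(278))
(267, np.int64(270), np.int64(279)) (267, np.int64(272), np.int64(281)) (267, np.int64(258), np.int64(279))
(268, np.int64(271), np.int64(280)) (268, np.int64(272), np.int64(281)) (268, np.int64(259), np.int64(280))
(269, np.int64(271), np.int64(280)) (269, np.int64(273), np.int64(282)) (269, np.int64(259), np.int64(280))
(270, np.int64(272), np.int64(281)) (270, np.int64(273), np.int64(282)) (270, np.int64(259), np.int64(281))
(271, np.int64(272), np.int64(281)) (271, np.int64(274), np.int64(282)) (271, np.int64(260), np.int64(281))
(272, np.int64(272), np.int64(281)) (272, np.int64(274), np.int64(282)) (272, np.int64(261), np.int64(281))
(273, np.int64(272), np.int64(281)) (273, np.int64(274), np.int64(282)) (273, np
[... 299 characters left out ...]
, np.int64(282)) (276, np.int64(257), np.int64(280))
(277, np.int64(270), np.int64(280)) (277, np.int64(272), np.int64(282)) (277, np.int64(256), np.int64(280))
(278, np.int64(269), np.int64(280)) (278, np.int64(271), np.int64(281)) (278, np.int64(255), np.int64(280))
(279, np.int64(261), np.int64(279)) (279, np.int64(262), np.int64(280)) (279, np.int64(255), np.int64(279))
(280, np.int64(262), np.int64(278)) (280, np.int64(262), np.int64(279)) (280, np.int64(255), np.int64(278))
(281, np.int64(263), np.int64(276)) (281, np.int64(264), np.int64(277)) (281, np.int64(255), np.int64(275))
(282, np.int64(255), np.int64(273)) (282, np.int64(273), np.int64(273)) (282, np.int64(255), np.int64(274))
```

The sleeve's lower edge matches the initial forward picture row for row (281 at centre), and the plug is home. I'll let go and withdraw.

```bash
python3 -m pendant '[{"hand":1,"tx":0,"ty":0,"tz":0,"yaw":0},{"hand":1,"tx":0,"ty":0,"tz":0,"yaw":0},{"hand":1,"tx":0,"ty":0,"tz":0,"yaw":0},{"hand":1,"tx":0,"ty":0,"tz":0,"yaw":0},{"hand":1,"tx":0,"ty":0,"tz":0,"yaw":0}]'
python3 -m pendant '[{"hand":1,"tx":0,"ty":0,"tz":-0.3,"yaw":0},{"hand":1,"tx":0,"ty":0,"tz":-0.6,"yaw":0},{"hand":1,"tx":0,"ty":0,"tz":-1,"yaw":0},{"hand":1,"tx":0,"ty":0,"tz":-1,"yaw":0}]' >/dev/null
python3 -m pendant '[{"hand":1,"tx":0,"ty":0,"tz":-0.3,"yaw":0},{"hand":1,"tx":0,"ty":0,"tz":-0.6,"yaw":0},{"hand":1,"tx":0,"ty":0,"tz":-0.6,"yaw":0},{"hand":1,"tx":0,"ty":0,"tz":-0.6,"yaw":0},{"hand":1,"tx":0,"ty":0,"tz":-0.6,"yaw":0}]' >/dev/null
python3 check.py; python3 - <<'E'
from h import *
g=dict(np.load('side.npz'));cv2.imwrite('pics/side6.png',g['pixels'][...,::-1])
E
```

```text
t: 33.65
eef_pos: [0.5799, 0.2208, 0.1404]
eef_rot: [[-0.921, 0.39, -0.0], [0.39, 0.921, -0.0], [-0.0, -0.0, -1.0]]
ft_force: [-0.7, 0.1, 0.5]
width: 0.0855
grasp_force: 0.0
t34.77 z0.2672 f [-0.1 -0.5  0. ] n22 top0.0779
```

View pics/side6.png

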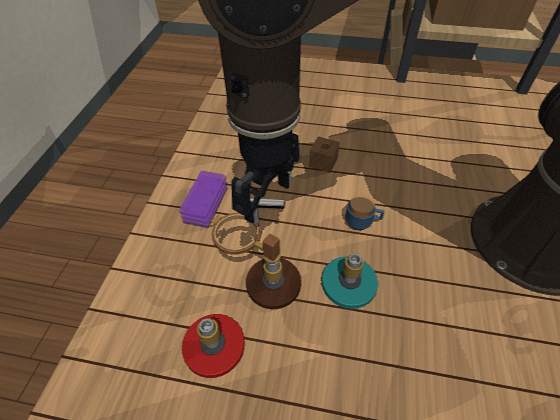

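The hoop stands upright in the stand at (272,250), with its ring at (236,234). The sleeve is forward, the bystanders have not moved, and the gripper is clear above.

```bash
python3 -c "from bench import hand_in; print(hand_in())"
```

```text
the job is handed in; nothing more can be done
None
```

The job is handed in: the plug is home about 40 mm down, the sleeve has sprung up and locked it, the hoop stands upright and released, and the last picture shows the bystanders where they were; no verdict was returned.

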